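# Clear the coffee mill and pick up the tasting cups

## Robot

A 6-joint arm with a two-finger parallel gripper is mounted at the origin on the work surface. World frame = base frame: x ahead of the robot, y to its left, z up, the work surface at z = 0. Lengths are in m, angles in rad, forces in N, time in s.
With the tool pointing down it reaches from about 0.35 to 0.925 m from the base axis. Payload 6.4 kg.
Tool frame: the origin (TCP) lies at the very end of the fingers, on their centre line; the grasp point (between the pads) lies 19 mm behind it; x points along the fingers, y is the direction in which the jaws open and shut, and the axes are right-handed (so a half turn about x gives the same grasp; the last joint's range is limited). The gripper opens to 94 mm and grips with 3 to 60 N. Pads are 16 mm wide; open, the fingers measure 119 mm over their backs; the gripper's body (75 mm by 177 mm) begins 78 mm behind the grasp point.
Start: joints at [1.122, 0.245, 1.558, -0, 1.339, -0.174], TCP at [0.176, 0.626, 0.205] pointing down, gripper open.
Joint ranges: [-3.13, 3.13], [-1.02, 2.26], [0.13, 2.54], [-0.95, 4.09], [0.21, 2.88], [-2.74, 2.74]. Speed limits (rad/s): [2.57, 2.57, 3.14, 3.14, 3.14, 3.14].

## Interface

Orientations are given as a unit quaternion [x, y, z, w].
In Python, from rig import r gives the robot as it stands. The module is installed in compiled form; this text tells all that it offers.
- The arm moves only by the tool carry_out, never from a script. Its argument "targets" is one flat list of numbers, 4 for each row, row after row: the shift along the tool's x, y, z in units of 30 mm (1.0 is 30 mm), then the turn about the tool's x in units of 5 degrees (1.0 is 5 degrees). In form: [x, y, z, yaw, x, y, z, yaw, ...]. A call has 1 to 8 rows; each row shifts and turns the commanded pose from where the row before left it, along the tool's axes as they then stand; what a row does not reach is not made up. A row lasts 1/12 s, in which the tool goes at most 41.7 mm and 7.16 degrees, less where a joint would pass 70% of its speed; a pose out of reach is approached as far as the arm can. A call is refused whole if a number of a shift passes 1 or a number of a turn 1, either way. A call with a gripper value outside its range is refused whole. "claw" is the finger opening in mm, from 0 to 94, set as the call begins (left out, the last holds). The fingers move at their own pace and stop on an object; "squeeze" is the grip in N (left out, the last holds). Time passes only in rows, so rows that do not move let the fingers close. It gives the time, the measured TCP pose, the force and the opening at its end, in the units of the state.
- r.read_state(): the state, without advancing time (a new reading comes with each control period).
- r.read_camera(name): name is "side" or "top" or "wrist"; returns the picture (384x512x3 uint8, red, green, blue); there is no depth.
- r.calibration(name): a dict with "K" (3x3 intrinsics, pixels), "R" (3x3) and "t" (3): a world point X has camera coordinates R X + t; the wrist camera has in their place "mount" (4x4, takes a point from camera to tool coordinates, whose origin is the TCP and whose axes are the tool frame's). Camera axes: x right, y down, z forward; pixel columns grow to the right and rows downward; lengths in m; the calibration is good to about 2 mm. A picture is of the moment at which its call begins: read the wrist's pose just before it. calibration takes no time and is no camera call.
- r.finish_job(): hands the job in, once; it reports no verdict.
The state is a dict: "time_s": time; "joint_pos": joint angles; "joint_vel": joint speeds; "effort": joint torques, N m; "ee_pos": TCP position; "tcp_rot": TCP orientation; "contact_force": force on the tool from outside, world axes, zero at the start; "wrist_torque": the same for the moment, N m; "opening": finger opening in m.
Only numpy, scipy, OpenCV 4.12 (cv2) and the standard library are available. Lean on these libraries where they do the work, as an engineer would, in place of code of your own. Each camera call takes 0.05 s, during which the arm holds its last target.

## Task

Clear the coffee mill by pumping its sprung hand lever three full strokes, pushing it right down and letting it come right back up each time. Then take the wooden cup carrier by its upright handle, lift it with both cups standing on it until its board is about 10 cm above the tabletop, and finish there, still holding it steady and level in the air, clear of the table and the mill. Keep the carrier level all the way, do not tip the cups, and leave the carafe, the mug and the scoop where they are.

Things in the scene. Friction and masses are not known exactly. Their poses are not given: they have to be found in the camera images.
- pump (a joint): the mill's sprung hand lever: 0 rad = up at rest (where a spring always returns it), 0.70 rad = right down on its stop. It hinges about a level axis and points from the mill towards the robot, sloping up 0.36 rad above level at rest and 0.34 rad below level at the stop. Pushing straight down at its pad takes about 3 N at first and about 10 N at the bottom
- lever_pad (a point): centre of the top face of the flat dark wooden pad at the end of the lever (pad 70 mm along the lever, 34 mm wide, 14 mm thick); it rides with the lever, 125 mm from the hinge axis measured along the lever and 7 mm above the lever's centre line
- lever_pivot (a point): point on the lever's hinge axis, 160 mm above the tabletop, fixed on the side of the mill. Its x axis points from the lever into the mill (the lever runs along -x, turned only by the mill's yaw), its y axis is the hinge axis.
- mill: the fixed grey coffee mill, about 150 mm (its x) by 180 mm (its y) and 330 mm tall, with an amber hopper; origin under its middle. The lever is on its -x side. On its -y side two short steel chutes reach out to y = -137 mm at x = -60 and +60 mm, at 93 mm and more above the table; they end short of the carrier, so it can be lifted straight up
- carrier: loose pale wooden cup carrier, 0.3 kg: a board 220 mm (its x) by 90 mm (its y), 12 mm thick with a rim up to 20 mm, and an upright flat handle plate in the middle, 16 mm thick (along x), 46 mm wide (along y), its top 156 mm above the underside. Origin at the centre of the board's underside, z up; it starts standing on the tabletop beside the mill's chutes
- carrier_grip (a point): where to grip the carrier's handle plate from above, 134 mm above the board's underside and 22 mm below the plate's top, on the carrier's middle axis; same axes as the carrier, so fingers close along x on 16 mm
- cup_a_center (a point): centre (half-way up) of a white ceramic tasting cup without handle, 68 mm across, 58 mm tall, about 0.13 kg (the two may differ), standing loose on the carrier's board on its -x side, 62 mm from the middle; its rim is 70 mm above the carrier's underside
- cup_b_center (a point): the same for the like cup on the carrier's +x side
- carafe: bystander: glass carafe with a wooden lid and steel handle, 120 mm across, 169 mm tall, origin at the centre of its underside
- mug: bystander: brown earthenware mug, 80 mm across, 92 mm tall, origin at the centre of its underside
- scoop: bystander: wooden coffee scoop lying on the table, bowl 52 mm across, 150 mm long over all, 32 mm high, origin under its bowl

How it is judged:
On the way, in this order (a step that is already met when the one before it is completed fails the run):
1. the lever is pushed right down (stroke 1) (value of joint pump above 0.6 rad), for 0.05 s.
2. the lever has sprung right back up (stroke 1) (value of joint pump below 0.08 rad), for 0.05 s.
3. the lever is pushed right down (stroke 2) (value of joint pump above 0.6 rad), for 0.05 s.
4. the lever has sprung right back up (stroke 2) (value of joint pump below 0.08 rad), for 0.05 s.
5. the lever is pushed right down (stroke 3) (value of joint pump above 0.6 rad), for 0.05 s.
6. the lever has sprung right back up (stroke 3) (value of joint pump below 0.08 rad), for 0.05 s.
7. the carrier is lifted clear of the tabletop (height (world z) of carrier above 0.06 m), for 0.2 s.
At the end, for the whole second after the job is handed in: The carrier hangs in the gripper with its board's underside 60 to 150 mm above the tabletop, within 0.10 rad of level, still (under 20 mm/s and 0.1 rad/s), not touching the mill; both cups stand upright on the board, each on its own side; the lever is up (height (world z) of carrier between 0.06 and 0.15 m and angle between carrier's own z axis and vertical below 0.1 rad and linear speed of carrier below 0.02 m/s and angular speed of carrier below 0.1 rad/s and contact force between carrier and the fingers above 2 N and contact force between carrier and mill below 0.2 N and value of joint pump below 0.08 rad and angle between each of cup_a_center, cup_b_center's own z axis and vertical below 0.2 rad and z of cup_a_center in the frame of carrier between 0.03 and 0.05 m and x of cup_a_center in the frame of carrier between -0.09 and -0.03 m and z of cup_b_center in the frame of carrier between 0.03 and 0.05 m and x of cup_b_center in the frame of carrier between 0.03 and 0.09 m); the arm keeps its last pose, push and grip.
It fails at once if the carrier is tipped more than 0.25 rad (angle between carrier's own z axis and vertical above 0.25 rad).
It fails at once if a cup is tipped over (angle between any of cup_a_center, cup_b_center's own z axis and vertical above 0.4 rad).
It fails at once if the carafe, mug or scoop is shifted by more than 30 mm (distance of any of carafe, mug, scoop from where it was at the start of the episode above 0.03 m).
It also fails if it takes over 59 s, if anything falls off the work surface, if the arm or the gripper's body presses on something with over 40 N, if the wrist force passes 120 N, or if a joint passes its speed limit or range.

## Working session

There is one attempt and no reset: what is moved stays moved. The work goes in short steps, Python scripts to look and compute and a tool call to move; the robot and the scene stay as the last step left them, time stands still between calls to the robot, and variables do not carry over. Pictures are saved under pics/ and viewed, and the job is handed in when it is done.

Besides the shell and the picture viewer there is one more tool, called after "Emit:" by a JSON object that holds its "name" and its "arguments". carry_out: Moves the arm, as the interface text tells. Its arguments: {"type":"object","properties":{"targets":{"type":"array","items":{"type":"number"}},"claw":{"type":"number"},"squeeze":{"type":"number"}},"required":["targets"]}

```bash
mkdir -p pics; python3 - <<'E'
from rig import r
import cv2
s=r.read_state(); print({k:(v if not hasattr(v,'tolist') else v.tolist()) for k,v in s.items()})
for n in("side","top","wrist"):
    im=r.read_camera(n); cv2.imwrite(f"pics/{n}0.png",im[:,:,::-1]); print(n,r.calibration(n))
E
```

```text
{'time_s': 0.0, 'joint_pos': [1.121924700397197, 0.24580714948847593, 1.5589452296624813, -5.0210257696413296e-05, 1.3386881109107158, -0.174109028434799], 'joint_vel': [0.0002851832709310814, -6.048675017350781e-05, 0.0005659989280614631, 0.001664684056102689, -1.8249802401661412e-05, 0.00045591804807357825], 'effort': [-0.0014755153097212315, -41.58129930496216, -31.460845470428467, 0.06842999719083309, 0.03303859499283135, -0.00017444913737563184], 'ee_pos': [0.17611788535483075, 0.6250904111817841, 0.20438675915423307], 'tcp_rot': [0.09620669633273037, 0.7006284825440438, -0.09746102370836485, 0.7002609155782505], 'contact_force': [-0.036209798785392294, -0.016184443336440455, 0.15112566860407453], 'wrist_torque': [-0.029350516874638126, -0.006476438215471662, 0.02653445178431268], 'opening': 0.09416805908507488}
side {'K': array([[438.94121705,   0.        , 256.00636811],
       [  0.        , 438.94121705, 189.14262859],
       [  0.        ,   0.        ,   1.        ]]), 'R': array([[ 0.99631449, -0.08406578, -0.01704049],
       [-0.07579111, -0.76977163, -0.63380387],
    
[... 285 characters left out ...]
906, -0.99966629,  0.00559483],
       [-0.99852542, -0.02545862, -0.04794621],
       [ 0.04807264, -0.00437742, -0.99883425]]), 't': array([-0.0882962 ,  0.5952629 ,  1.43279628])}
wrist {'K': array([[337.02400759,   0.        , 247.17886415],
       [  0.        , 337.02400759, 195.02031717],
       [  0.        ,   0.        ,   1.        ]]), 'mount': array([[ 1.77995325e-04, -2.50792316e-01,  9.68040899e-01,
        -1.79133013e-01],
       [ 9.99999984e-01,  7.21110897e-05, -1.65189731e-04,
         9.24391246e-04],
       [-2.83781691e-05,  9.68040913e-01,  2.50792324e-01,
        -7.34847042e-02],
       [ 0.00000000e+00,  0.00000000e+00,  0.00000000e+00,
         1.00000000e+00]])}
```

View pics/side0.png

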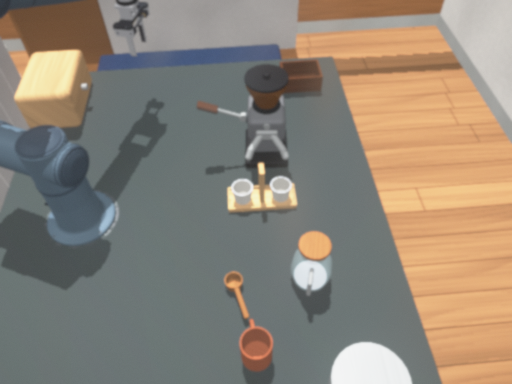

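View pics/top0.png

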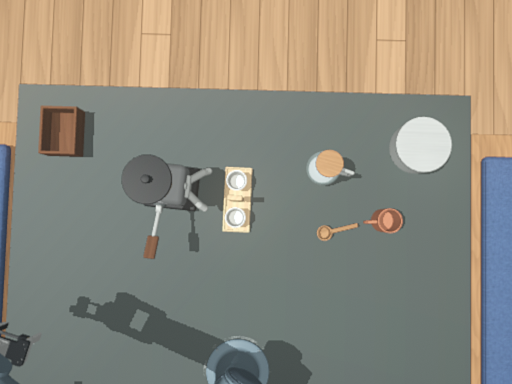

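View pics/wrist0.png

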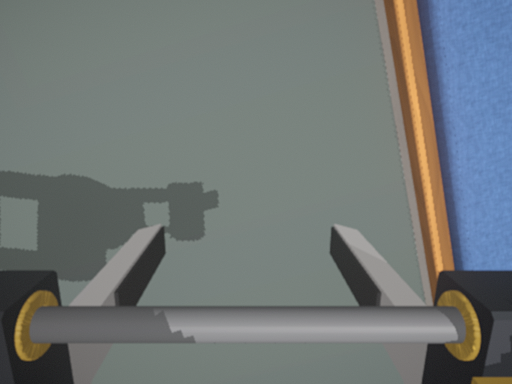

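The side view shows the mill near (265,120), the brown lever pad at (207,107), and the carrier with its two cups at (262,190). The top view shows the pad at (151,247), the carrier at (237,200), the carafe at (325,168), the scoop at (325,233) and the mug at (388,220). Next I'll measure them with colour masks.

```bash
cat > h.py <<'E'
import numpy as np,cv2
from rig import r
def ray(n,uv):
    c=r.calibration(n);R,t=c["R"],c["t"]
    d=R.T@np.linalg.inv(c["K"])@np.array([uv[0],uv[1],1.]);return -R.T@t,d/np.linalg.norm(d)
def onz(n,uv,z):
    o,d=ray(n,uv);return o+d*(z-o[2])/d[2]
def tri(a,b):
    (o1,d1),(o2,d2)=ray("top",a),ray("side",b)
    s=np.linalg.lstsq(np.c_[d1,-d2],o2-o1,rcond=None)[0];p,q=o1+s[0]*d1,o2+s[1]*d2
    return (p+q)/2,np.linalg.norm(p-q)
def proj(n,X):
    c=r.calibration(n);p=c["K"]@(c["R"]@np.array(X)+c["t"]);return p[:2]/p[2]
E
python3 - <<'E'
from h import *
for n,box in(("top",(100,150,260,270)),("side",(190,60,320,220))):
    im=cv2.imread(f"pics/{n}0.png");x0,y0,x1,y1=box
    hsv=cv2.cvtColor(im,cv2.COLOR_BGR2HSV)
    for nm,lo,hi in(("pad",(0,110,40),(14,255,170)),("wood",(10,60,130),(28,255,255))):
        m=cv2.inRange(hsv,lo,hi);k=np.zeros_like(m);k[y0:y1,x0:x1]=m[y0:y1,x0:x1]
        for c in cv2.findContours(k,cv2.RETR_EXTERNAL,cv2.CHAIN_APPROX_NONE)[0]:
            if cv2.contourArea(c)>15:print(n,nm,cv2.contourArea(c),cv2.minAreaRect(c),cv2.boxPoints(cv2.minAreaRect(c)).round(1).tolist())
    cv2.imwrite(f"pics/{n}c.png",cv2.resize(im[y0:y1,x0:x1],None,fx=4 if n=="top" else 3.7,fy=4 if n=="top" else 3.7,interpolation=cv2.INTER_CUBIC))
E
```

```text
top pad 171.5 ((150.64634704589844, 246.8170623779297), (9.28912353515625, 21.860870361328125), 12.094758033752441) [[143.8000030517578, 256.5], [148.39999389648438, 235.1999969482422], [157.5, 237.10000610351562], [152.89999389648438, 258.5]]
top wood 171.0 ((149.739013671875, 246.55120849609375), (9.358966827392578, 22.419614791870117), 12.094758033752441) [[142.8000030517578, 256.5], [147.5, 234.60000610351562], [156.6999969482422, 236.60000610351562], [152.0, 258.5]]
top wood 19.5 ((225.29652404785156, 226.45860290527344), (14.200778007507324, 6.643639087677002), 48.366458892822266) [[218.10000610351562, 223.39999389648438], [223.10000610351562, 218.89999389648438], [232.5, 229.60000610351562], [227.5, 234.0]]
top wood 1040.5 ((237.06524658203125, 198.4777069091797), (27.066991806030273, 62.35395431518555), 2.935673475265503) [[222.0, 228.89999389648438], [225.10000610351562, 166.60000610351562], [252.1999969482422, 168.0], [249.0, 230.3000030517578]]
side pad 296.0 ((271.4615173339844, 98.30770111083984), (16.86598777770996, 32.947509765625), 78.69007110595703) [[253.6999969482422, 93.30000305175781], [286.0, 86.80000305175781], [289.29998779296875, 103.30000305175781], [257.0, 109.80000305175781]]
side pad 63.5 ((304.0, 76.5), (5.0, 30.0), 90.0) [[289.0, 74.0], [319.0, 74.0], [319.0, 79.0], [289.0, 79.0]]
side wood 967.5 ((260.66778564453125, 185.90811157226562), (47.930660247802734, 69.17658996582031), 86.49646759033203) [[224.6999969482422, 164.10000610351562], [293.70001220703125, 159.89999389648438], [296.70001220703125, 207.6999969482422], [227.60000610351562, 211.89999389648438]]
```

View pics/topc.png

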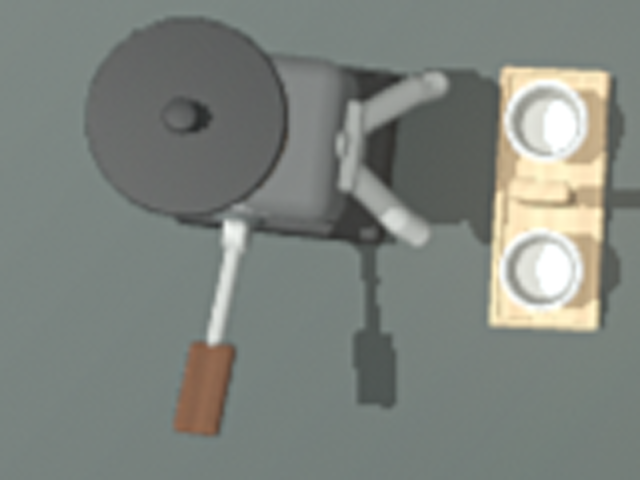

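View pics/sidec.png

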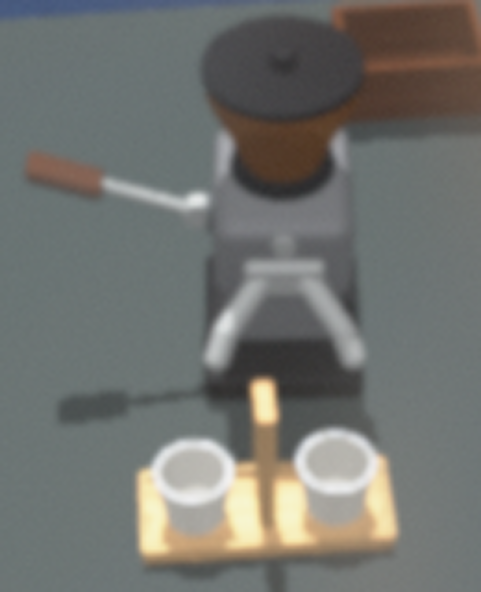

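```bash
python3 - <<'E'
from h import *
T=lambda u,v:(u/4+100-.375,v/4+150-.375)
S=lambda u,v:(u/3.7+190-.36,v/3.7+60-.36)
a=onz("top",T(212.5,344.5),.1983);b=onz("top",T(196,433.5),.2229);c=(a+b)/2
print("pad",a,b,c,"lever dir (to pivot)",np.degrees(np.arctan2(*(a-b)[1::-1])),np.linalg.norm((a-b)))
print("pad centroid",onz("top",(150.6,246.8),.2106), tri((150.6,246.8),S(64,172)))
print("pivot",onz("top",T(235,228),.165))
q=[onz("top",T(*p),.02) for p in((503,66),(609,72),(600,329),(490,325))]
for p in q:print(p)
print("carrier c",sum(q)/4,"x axis deg",[np.degrees(np.arctan2(*(q[i]-q[j])[1::-1])) for i,j in((0,3),(1,2))],[np.linalg.norm(q[i]-q[j]) for i,j in((0,3),(1,2),(0,1),(2,3))])
for z in(.156,):print("handle top",onz("top",T(543,189),z), [onz("top",T(*p),z) for p in((512,180),(512,200),(575,185),(573,207))])
print("handle tri",tri(T(543,189),S(262,384)))
print("cups rim",onz("top",T(546,120),.07),onz("top",T(541,270),.07))
print("lid",onz("top",(330,163),.169),"scoop",onz("top",(325,233),.02),"mug",onz("top",(389,220),.09))
print("hopper",onz("top",T(186,116),.33))
E
```

```text
pad [0.46018664 0.25464087 0.1983    ] [0.39618065 0.25799617 0.2229    ] [0.42818364 0.25631852 0.2106    ] lever dir (to pivot) -3.000793730806685 0.06865263749567245
pad centroid [0.42803119 0.25664023 0.2106    ] (array([0.42756207, 0.25712026, 0.20876083]), np.float64(0.000642707542513155))
pivot [0.54846741 0.24916482 0.165     ]
[0.69647352 0.0586543  0.02      ]
[ 0.69363808 -0.03299696  0.02      ]
[ 0.4721609  -0.03114179  0.02      ]
[0.47322085 0.06320958 0.02      ]
carrier c [0.58387334 0.01443128 0.02      ] x axis deg [np.float64(-1.1689110609227094), np.float64(-0.47991695131935147)] [np.float64(0.22329913953618816), np.float64(0.22148494914038666), np.float64(0.09169510145603454), np.float64(0.09435732715079212)]
handle top [0.58506758 0.01280667 0.156     ] [array([0.5914733 , 0.03715831, 0.156     ]), array([0.57587594, 0.03670198, 0.156     ]), array([ 0.58882367, -0.01203806,  0.156     ]), array([ 0.57162847, -0.01095151,  0.156     ])]
handle tri (array([0.5821902 , 0.0113107 , 0.18143731]), np.float64(0.003516982494253535))
cups rim [0.64639609 0.01719352 0.07      ] [0.52161527 0.01780954 0.07      ]
lid [ 0.69715265 -0.27842344  0.169     ] scoop [ 0.4747816  -0.28989452  0.02      ] mug [ 0.52501957 -0.48792772  0.09      ]
hopper [0.62065969 0.24479409 0.33      ]
```

```bash
python3 - <<'E'
from h import *
from scipy.spatial.transform import Rotation as Ro
s=r.read_state();R=Ro.from_quat(s["tcp_rot"]).as_matrix();print(R.round(4))
d=np.array([.425,.2565,.235])-s["ee_pos"];print(R.T@d/.03)
E
```

```text
[[-6.000e-04  2.713e-01  9.625e-01]
 [-1.400e-03  9.625e-01 -2.713e-01]
 [-1.000e+00 -1.500e-03 -2.000e-04]]
[-1.00202165 -9.57991624 11.31770607]
```

Emit:
{"name": "carry_out", "arguments": {"targets": [-0.2,-0.8,0.94,0,-0.2,-0.8,0.94,0,-0.2,-0.8,0.94,0,-0.2,-0.8,0.94,0,-0.2,-0.8,0.94,0,-0.2,-0.8,0.94,0,-0.2,-0.8,0.94,0,0,-0.8,0.94,0], "claw": 0, "squeeze": 20}}

```text
time_s: 0.82
ee_pos: [0.3424, 0.3784, 0.2487]
tcp_rot: [0.097, 0.7, -0.096, 0.701]
contact_force: [0.5, -0.6, 0.1]
opening: 0.0441
```

Emit:
{"name": "carry_out", "arguments": {"targets": [0,-0.8,0.94,0,0,-0.8,0.94,0,0,-0.8,0.94,0,0,-0.8,0.94,0,0,0,0,0]}}

```text
time_s: 1.23
ee_pos: [0.4265, 0.2523, 0.2473]
tcp_rot: [0.099, 0.7, -0.1, 0.7]
contact_force: [-0.2, -0.0, -0.3]
opening: 0.0108
```

Emit:
{"name": "carry_out", "arguments": {"targets": [0,0,0,1,0,0,0,1,0,0,0,1,0,0,0,1,0,0,0,1,0,0,0,1,0,0,0,1,0,0,0,1]}}

```text
time_s: 1.9
ee_pos: [0.4234, 0.257, 0.2472]
tcp_rot: [0.332, 0.625, -0.332, 0.624]
contact_force: [1.0, 0.1, 0.2]
opening: 0.0004
```

Emit:
{"name": "carry_out", "arguments": {"targets": [0,0,0,1,0,0,0,1,0,0,0,1,0,0,0,1,0,0,0,1,0,0,0,1,0,0,0,1,0,0,0,0.4]}}

```text
time_s: 2.57
ee_pos: [0.4234, 0.2571, 0.2471]
tcp_rot: [-0.512, -0.487, 0.513, -0.487]
contact_force: [-0.2, -0.2, -0.7]
opening: 0.0002
```

Emit:
{"name": "carry_out", "arguments": {"targets": [0,0,0,0,0,0,0,0]}}

```text
time_s: 2.73
ee_pos: [0.4235, 0.2569, 0.2472]
tcp_rot: [-0.511, -0.488, 0.512, -0.488]
contact_force: [-0.0, 0.2, 0.2]
opening: 0.0006
```

```bash
python3 - <<'E'
from h import *
from scipy.spatial.transform import Rotation as Ro
s=r.read_state();R=Ro.from_quat(s["tcp_rot"]).as_matrix();print(R.round(3),s["ee_pos"],s["time_s"],s["opening"],s["joint_pos"])
d=np.array([.425,.2565,.235])-s["ee_pos"];print(R.T@d/.03)
for n in("top","side"):cv2.imwrite(f"pics/{n}1.png",cv2.resize(r.read_camera(n)[50:275,90:390,::-1],None,fx=2.6,fy=2.6))
E
```

```text
[[-0.     0.999 -0.046]
 [-0.    -0.046 -0.999]
 [-1.    -0.     0.   ]] [0.42354152 0.2569324  0.24724631] 2.7333 0.0005657801856517294 [ 3.15917657e-01 -1.60562621e-01  1.89979834e+00  1.00058249e-04
  1.40282096e+00  3.62302783e-01]
[0.40818813 0.04942379 0.01211341]
```

View pics/side1.png

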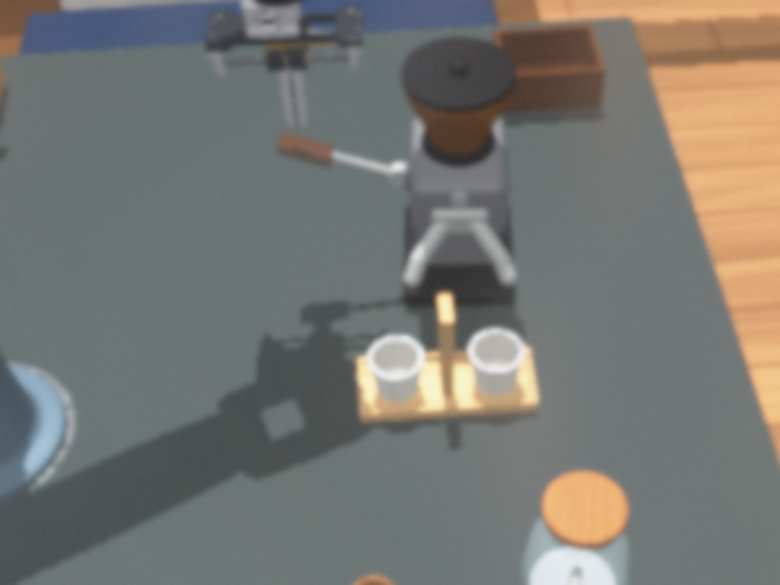

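View pics/top1.png

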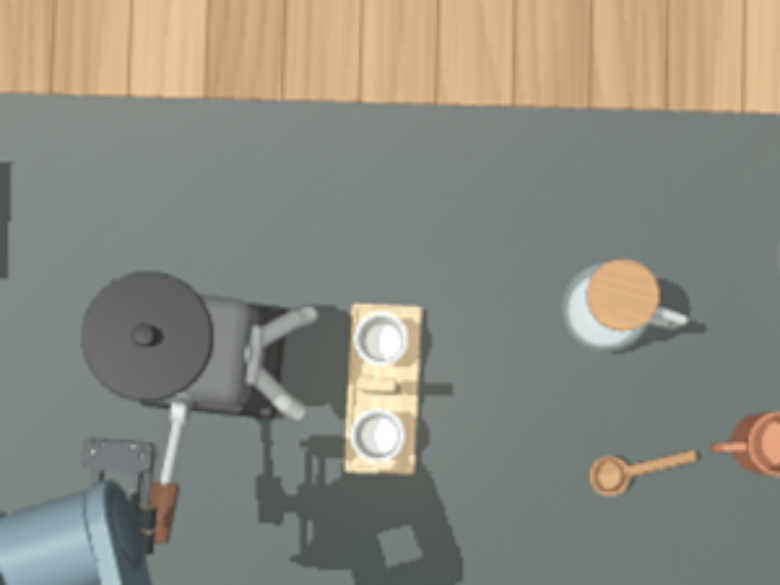

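The closed fingers are right above the pad: tips at (292,120) and pad at (303,147) in the side view. I'll do the first press.

Emit:
{"name": "carry_out", "arguments": {"targets": [0.6,0.05,0,0,0.6,0,0,0,0.6,0,0,0,0.6,0,0,0,0.6,0,0,0,0.5,0,0,0,0,0,0,0]}}

```text
time_s: 3.42
ee_pos: [0.4254, 0.2567, 0.1416]
tcp_rot: [-0.512, -0.488, 0.512, -0.488]
contact_force: [-3.5, 0.8, 8.2]
opening: 0.0004
```

Emit:
{"name": "carry_out", "arguments": {"targets": [0.2,0,0,0,0.15,0,0,0,0,0,0,0,0,0,0,0]}}

```text
time_s: 3.75
ee_pos: [0.4268, 0.2567, 0.134]
tcp_rot: [0.512, 0.487, -0.511, 0.489]
contact_force: [-1.7, -1.9, 9.2]
opening: 0.0007
```

```bash
python3 - <<'E'
from h import *
for n in("side",):cv2.imwrite(f"pics/{n}2.png",cv2.resize(r.read_camera(n)[50:200,150:350,::-1],None,fx=3.8,fy=3.8))
E
```

```text
(no output)
```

View pics/side2.png

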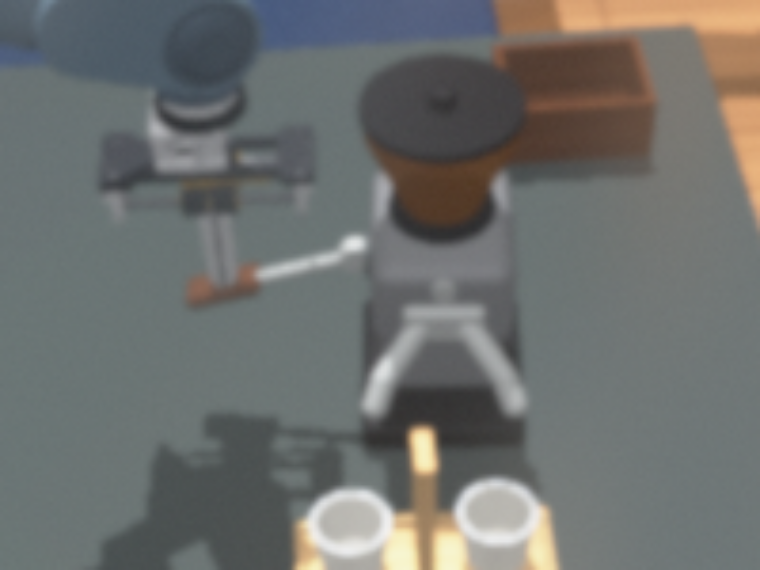

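The lever is well below level, with the pad at (222,285), and the force is about 9 N. I'll push on until the force shows the stop.

Emit:
{"name": "carry_out", "arguments": {"targets": [0.15,0,0,0,0,0,0,0,0,0,0,0]}}

```text
time_s: 4.05
ee_pos: [0.4276, 0.2568, 0.1301]
tcp_rot: [0.513, 0.487, -0.51, 0.489]
contact_force: [0.7, -2.6, 10.5]
opening: 0.0007
```

Emit:
{"name": "carry_out", "arguments": {"targets": [0.15,0,0,0,0,0,0,0,0,0,0,0]}}

```text
time_s: 4.3
ee_pos: [0.4284, 0.2568, 0.1266]
tcp_rot: [0.513, 0.487, -0.51, 0.49]
contact_force: [0.2, -3.4, 13.2]
opening: 0.0004
```

Emit:
{"name": "carry_out", "arguments": {"targets": [0.15,0,0,0,0,0,0,0,0,0,0,0]}}

```text
time_s: 4.55
ee_pos: [0.4289, 0.2569, 0.1255]
tcp_rot: [0.513, 0.487, -0.51, 0.49]
contact_force: [-9.9, -7.4, 33.1]
opening: 0.0007
```

The force jumped to 33 N at z = 0.1255, so that is the stop. For the other strokes I'll press to about 1.5 to 4 mm less. Now up.

Emit:
{"name": "carry_out", "arguments": {"targets": [-0.5,0,0,0,-0.6,0,0,0,-0.6,0,0,0,-0.6,0,0,0,-0.6,0,0,0,-0.7,0,0,0,-0.7,0,0,0,0,0,0,0]}}

```text
time_s: 5.22
ee_pos: [0.4276, 0.2574, 0.2524]
tcp_rot: [0.514, 0.487, -0.509, 0.489]
contact_force: [-0.1, 0.5, 0.9]
opening: 0.0006
```

Emit:
{"name": "carry_out", "arguments": {"targets": [0,0,0,0,0,0,0,0,0,0,0,0,0,0,0,0]}}

```text
time_s: 5.55
ee_pos: [0.4246, 0.2563, 0.2458]
tcp_rot: [-0.511, -0.488, 0.513, -0.487]
contact_force: [-0.1, -0.8, -0.9]
opening: 0.0004
```

```bash
python3 - <<'E'
from h import *
for n in("side",):cv2.imwrite(f"pics/{n}3.png",cv2.resize(r.read_camera(n)[50:200,150:350,::-1],None,fx=3.8,fy=3.8))
E
```

```text
(no output)
```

View pics/side3.png

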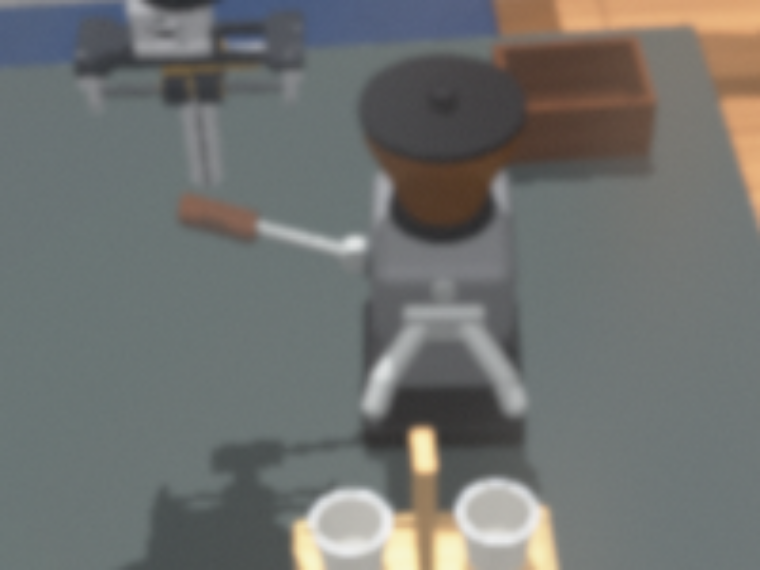

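The lever is back up, with the pad at (217,215) clear of the fingertips. Now stroke 2.

Emit:
{"name": "carry_out", "arguments": {"targets": [0.7,0,0,0,0.7,0,0,0,0.7,0,0,0,0.7,0,0,0,0.6,0,0,0,0.4,0,0,0,0.2,0,0,0,0.2,0,0,0]}}

```text
time_s: 6.27
ee_pos: [0.4285, 0.2568, 0.1248]
tcp_rot: [0.513, 0.487, -0.51, 0.489]
contact_force: [-9.8, -6.5, 44.8]
opening: 0.0001
```

Emit:
{"name": "carry_out", "arguments": {"targets": [0,0,0,0,0,0,0,0,0,0,0,0]}}

```text
time_s: 6.52
ee_pos: [0.4282, 0.2568, 0.1259]
tcp_rot: [0.513, 0.487, -0.51, 0.489]
contact_force: [-4.8, -3.6, 22.2]
opening: 0.0004
```

```bash
python3 - <<'E'
from h import *
for n in("side",):cv2.imwrite(f"pics/{n}4.png",cv2.resize(r.read_camera(n)[50:200,150:350,::-1],None,fx=3.8,fy=3.8))
E
```

```text
(no output)
```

View pics/side4.png

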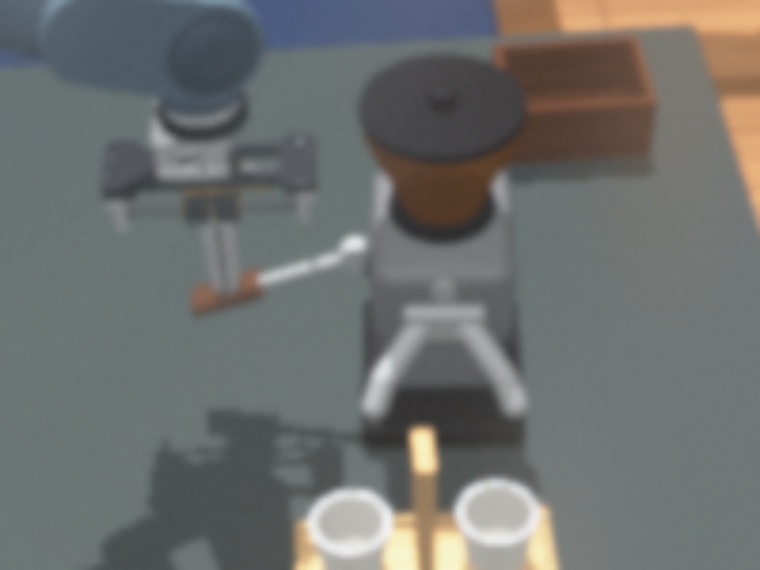

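The lever is on its stop. The force peaked at 45 N on the fingertips, so I'll end the third stroke more slowly and a little higher.

Emit:
{"name": "carry_out", "arguments": {"targets": [-0.5,0,0,0,-0.6,0,0,0,-0.6,0,0,0,-0.6,0,0,0,-0.6,0,0,0,-0.7,0,0,0,-0.6,0,0,0,0,0,0,0]}}

```text
time_s: 7.23
ee_pos: [0.4272, 0.2571, 0.251]
tcp_rot: [0.514, 0.487, -0.51, 0.489]
contact_force: [-0.2, 0.5, 0.1]
opening: 0.0006
```

Emit:
{"name": "carry_out", "arguments": {"targets": [0,0,0,0,0,0,0,0,0,0,0,0,0,0,0,0]}}

```text
time_s: 7.57
ee_pos: [0.4247, 0.2563, 0.2457]
tcp_rot: [-0.511, -0.488, 0.513, -0.487]
contact_force: [0.2, -0.4, 0.2]
opening: 0.0006
```

Emit:
{"name": "carry_out", "arguments": {"targets": [0.6,0,0,0,0.6,0,0,0,0.6,0,0,0,0.6,0,0,0,0.5,0,0,0,0.5,0,0,0,0.3,0,0,0,0.2,0,0,0]}}

```text
time_s: 8.23
ee_pos: [0.4272, 0.2566, 0.1312]
tcp_rot: [0.513, 0.487, -0.511, 0.489]
contact_force: [2.5, -2.0, 10.1]
opening: 0.0008
```

Emit:
{"name": "carry_out", "arguments": {"targets": [0.1,0,0,0,0.1,0,0,0,0.05,0,0,0,0,0,0,0,0,0,0,0]}}

```text
time_s: 8.65
ee_pos: [0.4284, 0.2566, 0.1263]
tcp_rot: [0.513, 0.486, -0.51, 0.49]
contact_force: [-0.6, -3.0, 15.4]
opening: 0.0005
```

```bash
python3 - <<'E'
from h import *
for n in("side",):cv2.imwrite(f"pics/{n}5.png",cv2.resize(r.read_camera(n)[50:200,150:350,::-1],None,fx=3.8,fy=3.8))
E
```

```text
(no output)
```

View pics/side5.png

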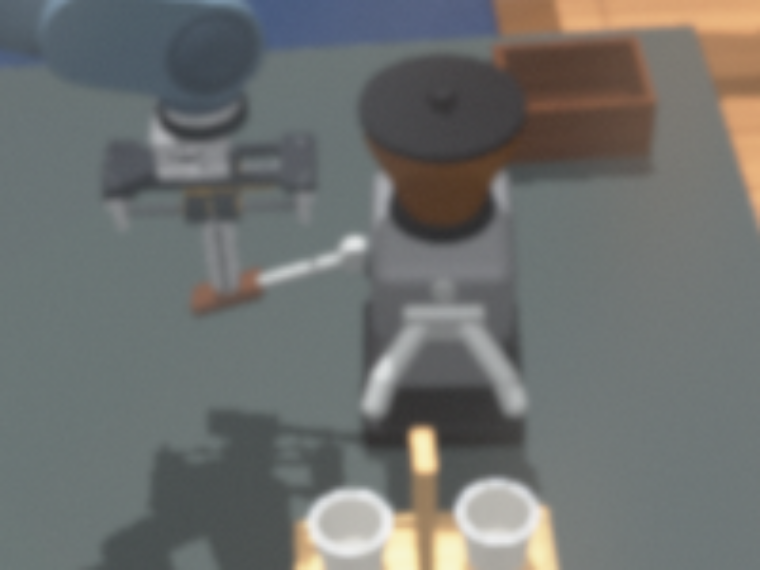

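The third stroke is down on the stop at 15 N. Now up, then sideways clear of the mill and over the carrier.

Emit:
{"name": "carry_out", "arguments": {"targets": [-0.5,0,0,0,-0.6,0,0,0,-0.6,0,0,0,-0.6,0,0,0,-0.6,0,0,0,-0.7,0,0,0,-0.6,0,0,0,0,0,0,0]}}

```text
time_s: 9.37
ee_pos: [0.4272, 0.2571, 0.2523]
tcp_rot: [0.514, 0.487, -0.51, 0.489]
contact_force: [-0.1, -0.2, 0.6]
opening: 0.0002
```

Emit:
{"name": "carry_out", "arguments": {"targets": [0,0,0,0,0,0,0,0,0,0,0,0,0,0,0,0]}}

```text
time_s: 9.7
ee_pos: [0.4247, 0.2563, 0.2472]
tcp_rot: [-0.511, -0.488, 0.513, -0.487]
contact_force: [0.2, 0.2, 0.4]
opening: 0.0007
```

Emit:
{"name": "carry_out", "arguments": {"targets": [0,0,0.9,0,0,0,0.9,0,0,0,0.9,0,0,0,0.9,0,0,0,0.9,0,0,0,0.9,0,0,0,0.9,0,0,0,0.9,0]}}

```text
time_s: 10.37
ee_pos: [0.4144, 0.0396, 0.2481]
tcp_rot: [-0.512, -0.488, 0.512, -0.488]
contact_force: [-0.1, -0.6, 0.0]
opening: 0.0002
```

Emit:
{"name": "carry_out", "arguments": {"targets": [0,0.5,0.5,0,0,0.5,0,0,0,0.5,0,0,0,0.5,0,0,0,0.5,0,0,0,0.5,0,0,0,0,0,0,0,0,0,0], "claw": 70}}

```text
time_s: 11.03
ee_pos: [0.5039, 0.0215, 0.2479]
tcp_rot: [-0.511, -0.489, 0.512, -0.487]
contact_force: [-1.0, -0.2, -0.5]
opening: 0.0502
```

```bash
python3 - <<'E'
from h import *
from scipy.spatial.transform import Rotation as Ro
s=r.read_state();R=Ro.from_quat(s["tcp_rot"]).as_matrix();print(R.round(3),s["ee_pos"],s["time_s"],s["opening"])
np.savez("w.npz",R=R,p=s["ee_pos"])
cv2.imwrite("pics/w6.png",r.read_camera("wrist")[:,:,::-1])
cv2.imwrite("pics/s6.png",cv2.resize(r.read_camera("side")[50:250,150:350,::-1],None,fx=3,fy=3))
E
```

```text
[[-0.002  0.999 -0.048]
 [ 0.    -0.048 -0.999]
 [-1.    -0.002 -0.   ]] [0.50387347 0.02152178 0.24790839] 11.0333 0.05017400066150766
```

View pics/w6.png

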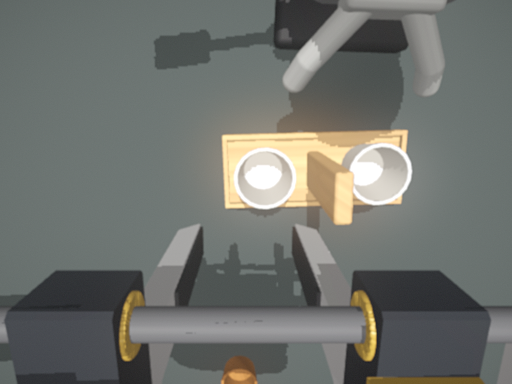

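View pics/s6.png

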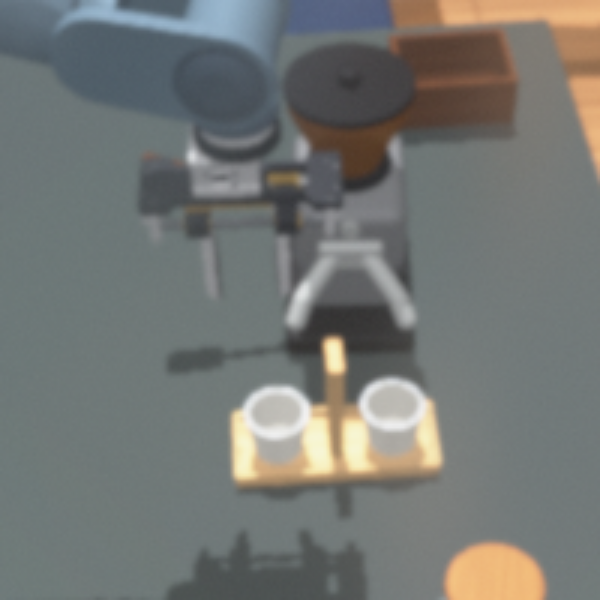

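The wrist view shows the carrier board at (223–407,130–208) and the handle plate leaning from (310,160) to (345,215). The board is nearly parallel to the image axes. I'll zoom in for the yaw and the handle top.

```bash
python3 - <<'E'
import cv2
im=cv2.imread("pics/w6.png");cv2.imwrite("pics/w6c.png",cv2.resize(im[120:230,215:415],None,fx=4,fy=4,interpolation=cv2.INTER_CUBIC))
E
```

```text
(no output)
```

View pics/w6c.png

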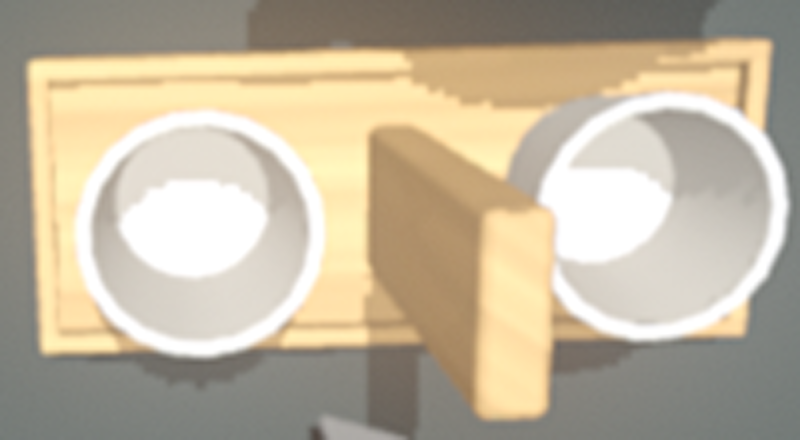

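```bash
python3 - <<'E'
from h import *
w=np.load("w.npz");R,p=w["R"],w["p"];c=r.calibration("wrist");M=c["mount"];K=c["K"]
o=R@M[:3,3]+p
def W(u,v,z):
    d=R@M[:3,:3]@np.linalg.inv(K)@np.array([u/4+215-.375,v/4+120-.375,1]);return o+d*(z-o[2])/d[2]
h=[W(*q,.156) for q in((480,208),(553,210),(547,415),(474,417))]
b=[W(*q,.02) for q in((30,62),(770,42),(745,335),(42,354))]
hc=sum(h)/4
an=lambda a,b:np.degrees(np.arctan2((b-a)[1],(b-a)[0]))
print("handle",hc,[np.linalg.norm(h[i]-h[i-1]) for i in range(4)],"y dirs",an(h[3],h[0]),an(h[2],h[1]))
print("board",sum(b)/4,[np.linalg.norm(b[i]-b[i-1]) for i in range(4)],"x",an(b[0],b[1]),an(b[3],b[2]),"y",an(b[3],b[0]),an(b[2],b[1]))
t=hc.copy();t[2]=.117
print("delta units",R.T@(t-p)/.03, "tool y ang",np.degrees(np.arctan2(R[1,1],R[0,1])))
E
```

```text
handle [0.5827347 0.0184992 0.156    ] [np.float64(0.04505001025665383), np.float64(0.01491251709215774), np.float64(0.04420589121052163), np.float64(0.015456801821130146)] y dirs 89.36441401208306 90.10904498180918
board [0.5838715  0.01738907 0.02      ] [np.float64(0.09089616378037603), np.float64(0.21984100317025612), np.float64(0.09044952198669037), np.float64(0.2206786908355492)] x -1.2013224900085324 -1.0851967986939979 y 88.57707546393446 89.10633426362972
delta units [ 4.35752579  2.64059896 -0.02405425] tool y ang -2.7410673900238387
```

Wrist and top views agree: handle at (0.583, 0.018), carrier yaw about −1°, so the tool needs turning by −0.34 units. I'll align, check, then descend.

Emit:
{"name": "carry_out", "arguments": {"targets": [0,0.5,0,-0.34,0,0.6,0,0,0,0.6,0,0,0,0.5,0,0,0,0.4,0,0,0,0,0,0,0,0,0,0]}}

```text
time_s: 11.72
ee_pos: [0.5816, 0.0197, 0.2488]
tcp_rot: [-0.504, -0.496, 0.505, -0.495]
contact_force: [0.1, 0.3, 0.2]
opening: 0.0706
```

```bash
python3 - <<'E'
from h import *
from scipy.spatial.transform import Rotation as Ro
s=r.read_state();R=Ro.from_quat(s["tcp_rot"]).as_matrix();print(R.round(4),s["ee_pos"],s["opening"])
print(R.T@(np.array([.583,.018,.116])-s["ee_pos"])/.03)
cv2.imwrite("pics/w7.png",r.read_camera("wrist")[:,:,::-1])
E
```

```text
[[-8.000e-04  9.998e-01 -1.800e-02]
 [ 0.000e+00 -1.800e-02 -9.998e-01]
 [-1.000e+00 -8.000e-04 -0.000e+00]] [0.58161832 0.01972343 0.24875094] 0.07064804379940612
[4.42499185 0.0504913  0.05675742]
```

View pics/w7.png

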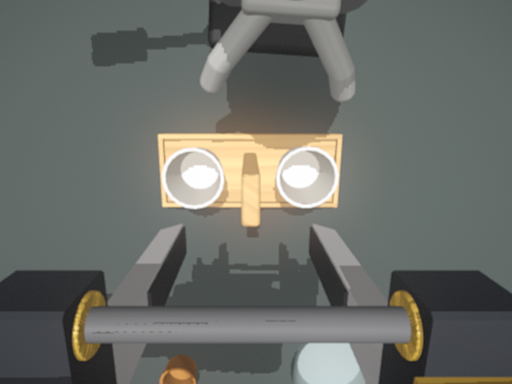

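The handle, at column 251, sits midway between the fingers (185 and 310), and the board is square to the view. Descending.

Emit:
{"name": "carry_out", "arguments": {"targets": [0.6,0.05,0.05,0,0.7,0,0,0,0.7,0,0,0,0.7,0,0,0,0.6,0,0,0,0.5,0,0,0,0.4,0,0,0,0.22,0,0,0]}}

```text
time_s: 12.43
ee_pos: [0.5822, 0.0183, 0.1149]
tcp_rot: [-0.504, -0.496, 0.505, -0.495]
contact_force: [0.2, -0.2, 0.8]
opening: 0.0699
```

Emit:
{"name": "carry_out", "arguments": {"targets": [0,0,0,0,0,0,0,0]}}

```text
time_s: 12.6
ee_pos: [0.5838, 0.0181, 0.1169]
tcp_rot: [0.505, 0.495, -0.504, 0.496]
contact_force: [-1.5, -0.1, 0.0]
opening: 0.0696
```

```bash
python3 - <<'E'
from h import *
cv2.imwrite("pics/w8.png",r.read_camera("wrist")[:,:,::-1])
cv2.imwrite("pics/s8.png",cv2.resize(r.read_camera("side")[50:250,150:350,::-1],None,fx=3,fy=3))
E
```

```text
(no output)
```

View pics/w8.png

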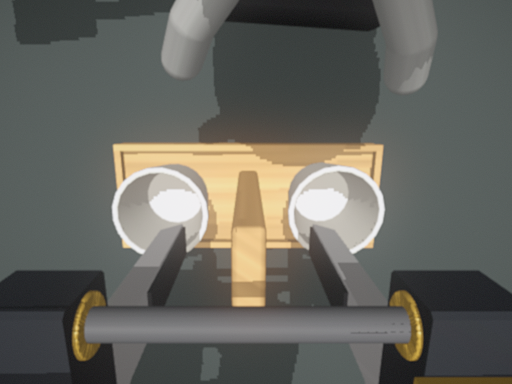

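View pics/s8.png

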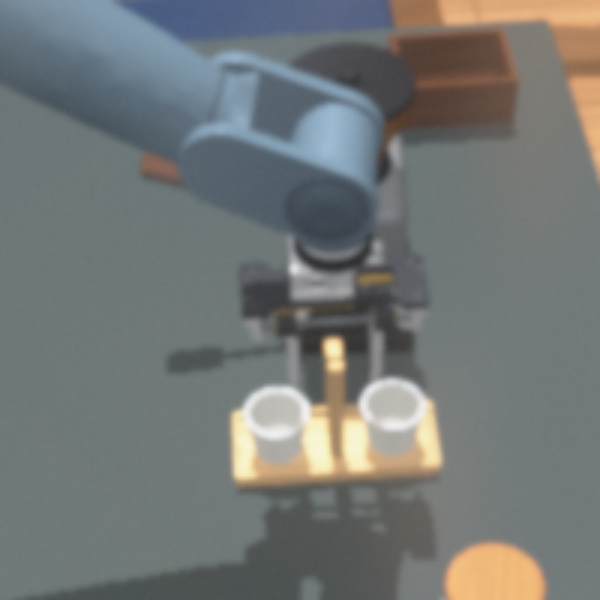

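```bash
python3 - <<'E'
from h import *
c=lambda X:(proj("side",X)-[150,50])*3
print(c([.543,.018,.117]),c([.583,.018,.156]))
w=r.calibration("wrist");M=w["mount"]
for y in(-.023,.023):
    for z in (.156,):
        # tool coords relative tcp (.5838,.0181,.1169): x down, y ~ +x, z ~ -y
        q=np.linalg.inv(M)@np.array([-(z-.1169),-.0008,-y+0.0001,1]);p=w["K"]@q[:3];print("wrist",y,p[:2]/p[2])
E
```

```text
[295.25289805 380.54916954] [333.51729552 352.31678305]
wrist -0.023 [246.71589498 318.59143729]
wrist 0.023 [246.68288265 227.02297466]
```

The handle's far edge is predicted at row 227 and seen at 230, so the y position is right. Closing.

Emit:
{"name": "carry_out", "arguments": {"targets": [0,0,0,0,0,0,0,0,0,0,0,0,0,0,0,0,0,0,0,0,0,0,0,0,0,0,0,0,0,0,0,0], "claw": 0, "squeeze": 45}}

```text
time_s: 13.37
ee_pos: [0.5837, 0.0181, 0.1163]
tcp_rot: [-0.505, -0.495, 0.505, -0.495]
contact_force: [-0.5, -0.3, 0.3]
opening: 0.0203
```

Emit:
{"name": "carry_out", "arguments": {"targets": [0,0,0,0,0,0,0,0,0,0,0,0,0,0,0,0]}}

```text
time_s: 13.7
ee_pos: [0.5838, 0.0181, 0.1164]
tcp_rot: [0.505, 0.495, -0.504, 0.495]
contact_force: [0.5, 0.5, -0.2]
opening: 0.0157
```

Emit:
{"name": "carry_out", "arguments": {"targets": [-0.05,0,0,0,-0.1,0,0,0,-0.1,0,0,0,-0.1,0,0,0,-0.1,0,0,0,-0.1,0,0,0,-0.1,0,0,0,0,0,0,0]}}

```text
time_s: 14.37
ee_pos: [0.5842, 0.018, 0.1368]
tcp_rot: [0.505, 0.495, -0.504, 0.496]
contact_force: [-0.2, -0.0, -4.5]
opening: 0.0158
```

```bash
python3 - <<'E'
from h import *
cv2.imwrite("pics/w9.png",r.read_camera("wrist")[:,:,::-1])
cv2.imwrite("pics/s9.png",cv2.resize(r.read_camera("side")[50:250,150:350,::-1],None,fx=3,fy=3))
E
```

```text
(no output)
```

View pics/w9.png

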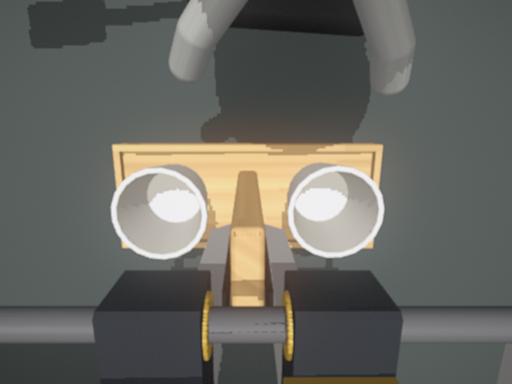

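View pics/s9.png

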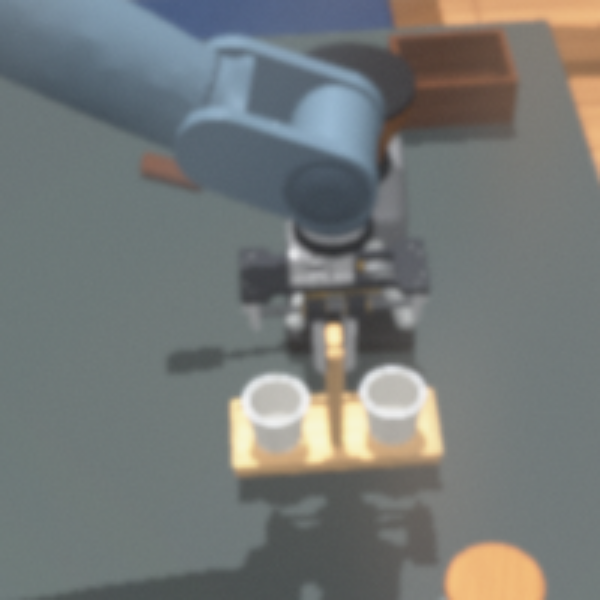

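The carrier is about 20 mm up and unmoved in the grip: in the wrist view its board is at the same pixels as before. Both cups stand. I'll lift on gently to about 100 mm.

Emit:
{"name": "carry_out", "arguments": {"targets": [-0.05,0,0,0,-0.1,0,0,0,-0.15,0,0,0,-0.2,0,0,0,-0.2,0,0,0,-0.2,0,0,0,-0.2,0,0,0,-0.2,0,0,0]}}

```text
time_s: 15.13
ee_pos: [0.5838, 0.018, 0.1758]
tcp_rot: [0.505, 0.495, -0.504, 0.496]
contact_force: [0.1, 1.2, -5.3]
opening: 0.0156
```

Emit:
{"name": "carry_out", "arguments": {"targets": [-0.2,0,0,0,-0.2,0,0,0,-0.2,0,0,0,-0.2,0,0,0,-0.2,0,0,0,-0.15,0,0,0,-0.1,0,0,0,-0.05,0,0,0]}}

```text
time_s: 15.8
ee_pos: [0.5839, 0.0181, 0.2145]
tcp_rot: [0.505, 0.495, -0.504, 0.496]
contact_force: [-0.2, -0.3, -5.0]
opening: 0.016
```

Emit:
{"name": "carry_out", "arguments": {"targets": [0,0,0,0,0,0,0,0,0,0,0,0,0,0,0,0,0,0,0,0,0,0,0,0]}}

```text
time_s: 16.3
ee_pos: [0.5836, 0.0181, 0.2136]
tcp_rot: [-0.504, -0.496, 0.505, -0.495]
contact_force: [-0.7, -0.1, -5.3]
opening: 0.0158
```

```bash
python3 - <<'E'
from h import *
s=r.read_state();print(s["ee_pos"],s["joint_vel"])
cv2.imwrite("pics/w10.png",r.read_camera("wrist")[:,:,::-1])
cv2.imwrite("pics/s10.png",cv2.resize(r.read_camera("side")[50:250,150:350,::-1],None,fx=3,fy=3))
cv2.imwrite("pics/t10.png",cv2.resize(r.read_camera("top")[120:280,100:430,::-1],None,fx=2.4,fy=2.4))
E
```

```text
[0.58361418 0.01809726 0.21362891] [-3.18227432e-04 -1.61105830e-03 -1.84700312e-03 -1.66740089e-03
  6.44001622e-04 -9.78195966e-05]
```

View pics/w10.png

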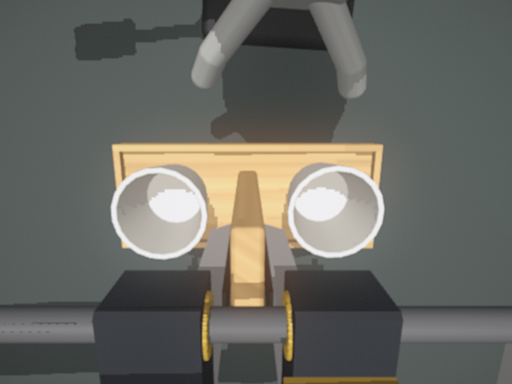

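View pics/s10.png

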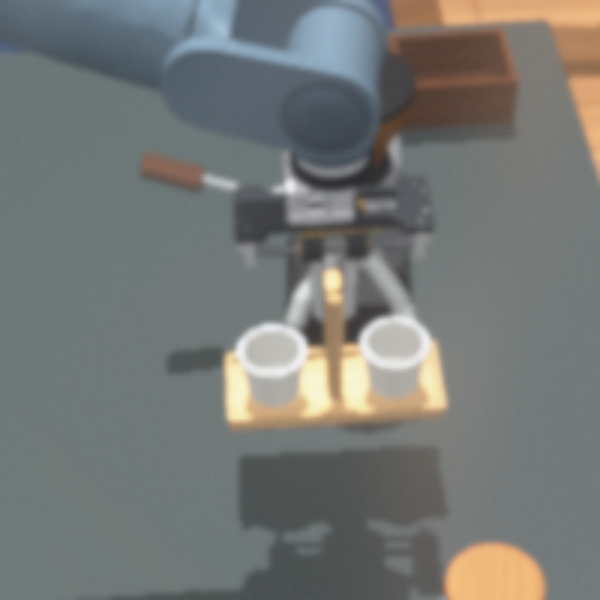

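View pics/t10.png

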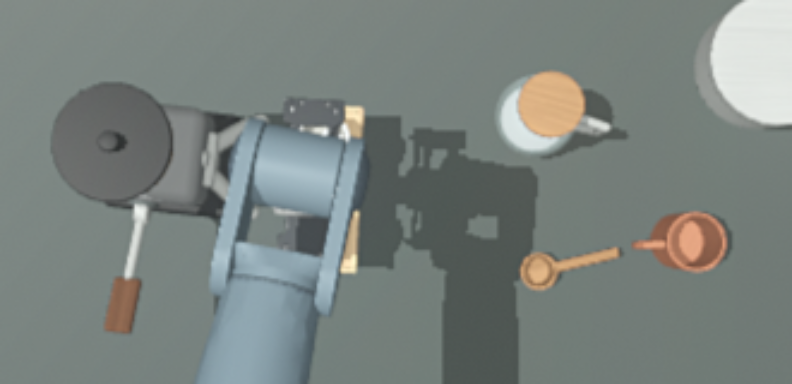

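The carrier hangs level at about 97 mm, with both cups upright at (160,212) and (336,210) in the wrist view. The lever is up, and the carafe, scoop and mug haven't moved. Handing in.

```bash
python3 -c "
from rig import r
print(r.finish_job())"
```

```text
the job is handed in; nothing more can be done
None
```

I pumped the lever three full strokes, then gripped the carrier by its handle, lifted it with both cups standing, and handed the job in at about 16.5 s of the 59 s. The hand-in gives no verdict, so what follows is from my own checks.

- **Strokes:** each one reached the stop, seen as a force jump near z = 0.126 m. The first two returns were followed by the fingers lifting well clear. Pictures confirmed the lever up after stroke 1 and again in the last side and top views. I took no picture right after strokes 2 and 3.
- **Carrier:** the underside is about 97 mm above the table, worked out from the tool height. The board sat at the same place in the wrist view as before the lift, so it had not slipped or tilted. The arm was still, the grip opening was 15.8 mm on the 16 mm plate, and the tool carried about 5.3 N.
- **Cups and clearance:** both cups were upright on their own sides. By my measurements the carrier was about 45 mm clear of the mill's chutes.
- **Bystanders:** the carafe, mug and scoop looked unmoved in the last top view. I did not measure their positions again.

**Off plan or in disagreement:**
- Stroke 2 ended harder than I wanted: 45 N on the fingertips at the stop. The 40 N limit is stated for the arm and gripper body, and only the fingertips touched the lever. I ended stroke 3 more slowly, and it read 15 N at the stop.
- My first handle height from the top and side views was off, 0.18 m against the known 0.156 m. I dropped it and used the known height with the wrist and top views, which agreed to about 6 mm.

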